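# Stand the cold chisel in the slot that is deep enough

### The job

Put the flat cold chisel that lies across the wooden rest back into the slotted wooden block: cutting edge down, standing upright and fully home in a slot. The three slots look alike, but two are packed with wood and too shallow, so feel for the one deep enough, and lower the chisel all the way in by hand rather than letting it drop. Leave the hammer, the jar, the tape measure and the wrench alone.

Things in the scene. Friction and masses are not known exactly. Their poses are not given: they have to be found in the camera images.
- chisel: flat cold chisel, bare steel bar 150 long, 24 wide, 10 thick, about 0.25 kg. Origin: middle of the bar. x runs along it from cutting edge to struck head, y across the width, z across the thickness (up at the start). The edge end tapers over 18 from 10 to 3 thick; the last 22 at the head are narrower, 16 wide. It starts lying across the rest's two battens, its middle 33 above the bench
- chisel_tip (a point): middle of the chisel's cutting edge, 75 from its middle (-x end of the bar)
- chisel_head (a point): middle of the chisel's struck head, 75 from its middle (+x end of the bar)
- rest: fixed wooden rest: base board 130 (x) x 90 (y) x 6, origin at the centre of its underside; two battens along its y, 12 wide, tops 28 above the bench, centred 54 either side of the middle, so 96 is free between them under the chisel, 22 deep. The chisel lies along its x
- block: fixed wooden block 104 (x) x 76 (y) x 65 high, origin at the centre of its underside. Three alike upright slots 12.5 (along x) by 26.5 (along y), mouths chamfered 2, at x = -32, 0, +32. One (not told which, it varies) is 55 deep, floor 10 above the bench; the others are packed, 30 deep, floor 35 above the bench. The chisel's head ends 160 above the bench in the deep one, else 185
- block_hole0 (a point): centre of the mouth of the slot at the block's x = -32, 65 above the bench
- block_hole1 (a point): centre of the mouth of the middle slot
- block_hole2 (a point): centre of the mouth of the slot at the block's x = +32
- hammer: bystander: hammer 260 long lying on the bench beyond the block; leave alone
- jar: bystander: clear jar 68 across, 85 high, steel cap; origin at its underside; leave alone
- tape: bystander: black tape measure 65 x 34 x 60 high; origin at its underside; leave alone
- wrench: bystander: wrench 200 long lying on the bench; leave alone
Not all that is in view belongs to the job. Leave any turquoise look-alike of the chisel alone. Several things look just like the block: the one meant starts farthest from the robot's base.

How it is judged:
On the way:
1. the chisel is lowered fully home in the deep slot, edge down, while still held in the gripper (z of chisel_tip in the frame of block below 0.015 m and x of chisel_tip in the frame of block between -0.045 and 0.045 m and y of chisel_tip in the frame of block between -0.025 and 0.025 m and angle between chisel's own x axis and vertical below 0.12 rad and contact force between the fingers and chisel above 0.5 N), for 0.1 s.
At the end, for the whole second after the job is handed in: The chisel stands edge down in the deep slot of the block, its edge no more than 4 mm above that slot's floor (less than 14 mm above the bench), within 0.1 rad of upright, released and at rest (z of chisel_tip in the frame of block below 0.014 m and x of chisel_tip in the frame of block between -0.045 and 0.045 m and y of chisel_tip in the frame of block between -0.025 and 0.025 m and angle between chisel's own x axis and vertical below 0.1 rad and linear speed of chisel below 0.02 m/s); the robot touches nothing.
It fails at once if the hammer was moved by more than 25 mm (distance of hammer from where it was at the start of the episode above 0.025 m).
It fails at once if the jar was moved by more than 25 mm (distance of jar from where it was at the start of the episode above 0.025 m).
It fails at once if the tape measure was moved by more than 25 mm (distance of tape from where it was at the start of the episode above 0.025 m).
It fails at once if the wrench was moved by more than 25 mm (distance of wrench from where it was at the start of the episode above 0.025 m).
It also fails if it takes over 61 s, if anything falls off the work surface, if the arm or the gripper's body presses on something with over 40 N, if the wrist force passes 120 N, or if a joint passes its speed limit or range.

### The arm

A 7-joint arm with a two-finger parallel gripper is mounted at the origin on the work surface. World frame = base frame: x ahead of the robot, y to its left, z up, the work surface at z = 0. Lengths are in m, angles in rad, forces in N, time in s.
With the tool pointing down it reaches from about 0.35 to 0.9 m from the base axis. Payload 8.1 kg.
Tool frame: the origin (TCP) lies at the very end of the fingers, on their centre line; the grasp point (between the pads) lies 19 mm behind it (arm.grasp_offset is the distance from the TCP to the grasp point, in m); z points along the fingers, y is the direction in which the jaws open and shut (so a half turn about z gives the same grasp; the last joint's range is limited). The gripper opens to 92 mm and grips with 3 to 60 N. Pads are 19 mm wide; open, the fingers measure 130 mm over their backs; the gripper's body (75 mm by 190 mm) begins 47 mm behind the grasp point.
Start: joints at [-1.293, 0.434, 0.025, 1.573, -0.012, 1.134, -0.075], TCP at [0.232, 0.58, 0.227] pointing down, gripper open.
Joint ranges: [-2.62, 2.62], [-0.44, 2.09], [-1.27, 1.32], [0.08, 2.57], [-1.32, 4.46], [0.12, 2], [-2.74, 2.74]. Speed limits (rad/s): [2.22, 2.22, 3.01, 3.01, 3.14, 3.14, 3.14].

### API

Orientations are given as a rotation vector (axis times angle).
In Python, from cell import arm, eyes, workorder gives the robot as it stands.
- The arm moves only by the shell command python3 -m inch 'ROWS' [FORCE]. ROWS is JSON, a list that holds one entry, the list of rows, each a list of 5 numbers: the closure, from 0 (fully open) to 1 (shut), then the shift along the tool's x, y, z in mm, then the turn about the tool's z in degrees. A call has 1 to 12 rows; each row shifts and turns the pose as measured when the row begins, along the tool's axes as they then stand; what a row does not reach is not made up. A row lasts 1/10 s, in which the tool goes at most 50 mm and 8.59 degrees, less where a joint would pass 70% of its speed; a pose out of reach is approached as far as the arm can. A call with a gripper value outside its range is refused whole. The fingers move at their own pace and stop on an object; FORCE is the grip in N (left out, the last holds). Time passes only in rows, so rows that do not move let the fingers close. It gives the time, the measured TCP pose, the force and the opening at its end, in the units of the state.
- arm.observe(): the state, without advancing time (a new reading comes with each control period).
- eyes.get_image(name): name is "side" or "top"; returns a dict with "frame" (384x512x3 uint8, blue, green, red), "intrinsics" (3x3 intrinsics, pixels), "k1" (the pictures are not rectified: a ray, as slopes to the right and down, at radius r is drawn at 1 + k1 r^2 times it, then the intrinsics apply), "rvec" (rotation vector, rad) and "tvec" (3), from world to camera coordinates, as OpenCV has them. Camera axes: x right, y down, z forward; pixel columns grow to the right and rows downward; lengths in m; the calibration is good to about 2 mm. A picture is of the moment at which its call begins. There is no depth.
- workorder.sign_off(): hands the job in, once; it reports no verdict.
The state is a dict: "clock": time; "joints": joint angles; "dq": joint speeds; "joint_efforts": joint torques, N m; "position": TCP position; "ee_rot": TCP orientation; "force": force on the tool from outside, world axes, zero at the start; "ft_torque": the same for the moment, N m; "width": opening from 0.0 (shut) to 1.0 (fully open).
Only numpy, scipy, OpenCV 4.12 (cv2) and the standard library are available. Lean on these libraries where they do the work, as an engineer would, in place of code of your own. Each camera call takes 0.05 s, during which the arm holds its last target.

## Working session

There is one attempt and no reset: what is moved stays moved. The work goes in short steps, Python scripts to look and compute and a shell command to move; the robot and the scene stay as the last step left them, time stands still between calls to the robot, and variables do not carry over. Pictures are saved under pics/ and viewed, and the job is handed in when it is done.

```bash
ls; mkdir -p pics; cat > h.py <<'E'
import numpy as np, cv2
from cell import arm, eyes, workorder
from scipy.spatial.transform import Rotation as R
def snap(n,f):
    d=eyes.get_image(n); cv2.imwrite('pics/'+f,d['frame']); np.save('pics/'+f[:-4]+'.npy',d,allow_pickle=True); return d
def load(f): return np.load('pics/'+f+'.npy',allow_pickle=True).item()
def ray(d,px):
    K=np.array(d['intrinsics']);k=d['k1']
    k=float(np.ravel(k)[0])
    p=cv2.undistortPoints(np.array([[px]],float),K,np.array([k,0,0,0.]))[0,0]
    Rm=cv2.Rodrigues(np.array(d['rvec'],float))[0];t=np.array(d['tvec'],float).ravel()
    return -Rm.T@t, Rm.T@np.array([p[0],p[1],1])
def onz(d,px,z):
    o,v=ray(d,px); return o+v*(z-o[2])/v[2]
def proj(d,P):
    return cv2.projectPoints(np.array(P,float).reshape(-1,3),np.array(d['rvec'],float),np.array(d['tvec'],float),np.array(d['intrinsics'],float),np.array([float(np.ravel(d['k1'])[0]),0,0,0]))[0][:,0]
E
python3 - <<'E'
from h import *
for n in('side','top'):
    d=snap(n,n+'0.png'); print(n,d['intrinsics'],d['k1'],ray(d,(256,192)))
print(arm.observe(), arm.grasp_offset)
E
```

```text
pics
side [[451.86749473   0.         260.6743602 ]
 [  0.         451.86749473 193.21711534]
 [  0.           0.           1.        ]] -0.0885397861825451 (array([0.48472792, 0.62046079, 0.76465223]), array([ 0.06270127, -0.64823161, -0.75893254]))
top [[450.29294227   0.         247.07832931]
 [  0.         450.29294227 188.50872804]
 [  0.           0.           1.        ]] -0.08624230056725898 (array([0.41782457, 0.02212149, 1.15050778]), array([ 0.1239159 ,  0.0109804 , -0.99246007]))
{'clock': 0.1, 'joints': array([-1.29261251,  0.43520377,  0.02498172,  1.57399658, -0.01160166,
        1.13399158, -0.07509398]), 'dq': array([-0.00120207, -0.00130969,  0.00039757, -0.00351988, -0.00049078,
       -0.00050073, -0.00077305]), 'joint_efforts': array([ 2.38948829e-03, -6.69122958e+01,  9.87601429e-01, -3.15140676e+01,
       -6.05536345e-02,  3.74536228e-02,  4.76971456e-05]), 'position': array([0.23216427, 0.5797908 , 0.22599587]), 'ee_rot': array([-5.94609879e-01, -3.08466367e+00,  2.27336740e-03]), 'force': array([ 0.14082076, -0.20472342, -0.893587  ]), 'ft_torque': array([-0.01204466, -0.01540496, -0.00676561]), 'width': 1.0018733662295953} 0.0188
```

View pics/side0.png

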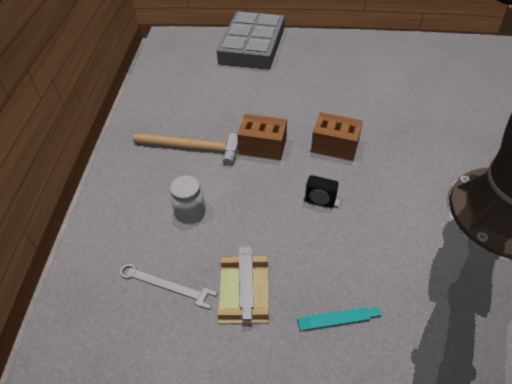

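View pics/top0.png

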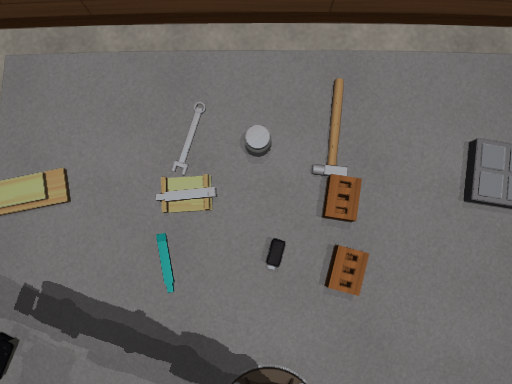

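```bash
python3 - <<'E'
from h import *
t=load('top0')['frame'];s=load('side0')['frame']
a=cv2.resize(t[160:225,145:225],None,fx=5,fy=5,interpolation=cv2.INTER_CUBIC)
b=cv2.resize(t[165:230,310:375],None,fx=5,fy=5,interpolation=cv2.INTER_CUBIC)
cv2.imwrite('pics/c1.png',np.hstack([a,b]))
a=cv2.resize(s[240:330,210:280],None,fx=5,fy=5,interpolation=cv2.INTER_CUBIC)
b=cv2.resize(s[100:190,220:300],None,fx=5,fy=5,interpolation=cv2.INTER_CUBIC)
cv2.imwrite('pics/c2.png',np.hstack([a,b]))
E
```

```text
(no output)
```

View pics/c1.png

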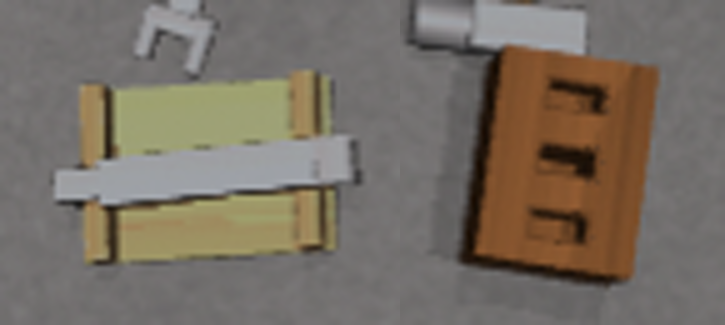

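View pics/c2.png

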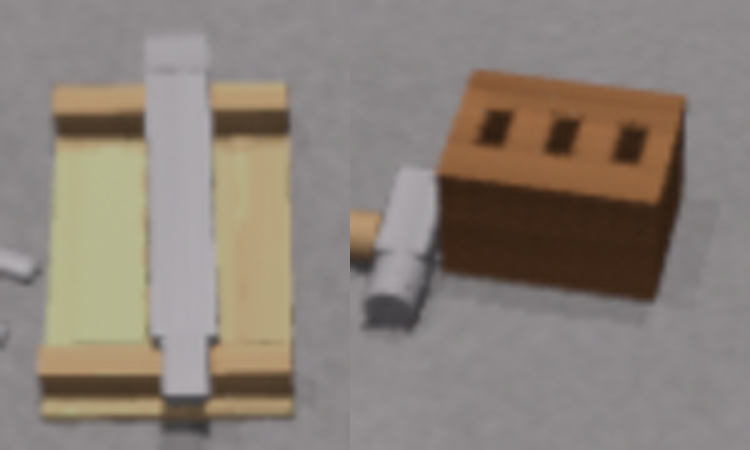

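```bash
python3 - <<'E'
from h import *
d=load('top0');f=d['frame'].astype(int)
# chisel mask
hsv=cv2.cvtColor(d['frame'],cv2.COLOR_BGR2HSV)
m=((hsv[...,1]<40)&(hsv[...,2]>140)).astype(np.uint8)*255
n,l,st,c=cv2.connectedComponentsWithStats(m)
for i in range(1,n):
    if st[i,4]>100: print(i,st[i],c[i])
i=l[194,187]; cnt=cv2.findContours((l==i).astype(np.uint8),cv2.RETR_EXTERNAL,cv2.CHAIN_APPROX_NONE)[0][0]
ys,xs=np.where(l==i)
P=np.array([onz(d,(x,y),0.038)[:2] for x,y in zip(xs,ys)])
r=cv2.minAreaRect((P*1000).astype(np.float32));print('chisel rect mm',r)
mu=P.mean(0);u=np.linalg.svd(P-mu,full_matrices=False)[2][0];s=(P-mu)@u;w=(P-mu)@np.array([-u[1],u[0]])
print('mean',mu,'axis',u,s.min(),s.max(),'center',mu+u*(s.min()+s.max())/2)
for a in np.linspace(s.min(),s.max(),12)[:-1]:
    k=(s>=a)&(s<a+.0136);print(round(a,3),round(w[k].min(),4),round(w[k].max(),4))
# block: orange
m=((hsv[...,1]>150)&(hsv[...,0]<15)&(hsv[...,2]>90)).astype(np.uint8)*255
m=cv2.morphologyEx(m,cv2.MORPH_CLOSE,np.ones((9,9)))
n,l,st,c=cv2.connectedComponentsWithStats(m)
for i in range(1,n):
    if st[i,4]>300:
        ys,xs=np.where(l==i);P=np.array([onz(d,(x,y),0.065)[:2] for x,y in zip(xs,ys)])
        print('block?',st[i],cv2.minAreaRect((P*1000).astype(np.float32)))
o=arm.observe();print(R.from_rotvec(o['ee_rot']).as_matrix())
E
```

```text
2 [172 103  33  71 378] [188.04497354 140.61111111]
4 [246 125  24  23 420] [257.27380952 136.05238095]
5 [314 165  33  11 225] [332.55555556 169.77777778]
6 [156 187  59  14 505] [186.20990099 193.6950495 ]
chisel rect mm ((551.16357421875, 212.1573486328125), (23.130857467651367, 148.1199951171875), 6.050483226776123)
mean [0.55142769 0.20915633] axis [-0.10878961  0.9940648 ] -0.07108103639722761 0.07709138843652495 center [0.55110076 0.21214367]
-0.071 -0.0109 0.0104
-0.058 -0.0097 0.0114
-0.044 -0.0113 0.0116
-0.031 -0.0115 0.0113
-0.017 -0.0113 0.0115
-0.004 -0.0116 0.0113
0.01 -0.0114 0.0112
0.023 -0.0105 0.011
0.037 -0.0113 0.0111
0.05 -0.01 0.0106
0.064 -0.0071 0.0068
block? [ 325  175   36   46 1300] ((542.8416137695312, -176.59335327148438), (75.26580047607422, 103.29527282714844), 80.9359359741211)
block? [ 328  246   40   49 1337] ((367.8740234375, -186.26422119140625), (74.13652801513672, 101.53202819824219), 75.34496307373047)
[[-9.28347121e-01  3.71714207e-01 -4.12784155e-04]
 [ 3.71714412e-01  9.28346084e-01 -1.39441032e-03]
 [-1.35115574e-04 -1.44793463e-03 -9.99998943e-01]]
```

```bash
cat >> h.py <<'E'
bc=np.array([.5428,-.1766]);ba=np.deg2rad(80.94-90);bx=np.array([np.cos(ba),np.sin(ba)]);by=np.array([-bx[1],bx[0]])
def B(x,y,z): return np.r_[bc+bx*x+by*y,z]
def go(target,yaw=None):
    """remaining shift (mm, tool axes) and turn (deg) to TCP target; yaw=world angle of tool y deg"""
    o=arm.observe();M=R.from_rotvec(o['ee_rot']).as_matrix()
    cur=np.degrees(np.arctan2(M[1,1],M[0,1]))
    print('t',round(o['clock'],2),'pos',o['position'].round(4),'yaw',round(cur,2),'w',round(o['width'],3),'F',o['force'].round(2),'j7',o['joints'][6].round(2))
    print('shift',(M.T@(np.array(target)-o['position'])*1000).round(1), 'turn',None if yaw is None else round(-((yaw-cur+180)%360-180),2))
E
python3 - <<'E'
from h import *
u=np.array([-.1088,.9941]);n=np.array([.9941,.1088]);c=np.array([.5511,.2121])
out=[]
for nm in('side','top'):
    d=load(nm+'0');f=cv2.resize(d['frame'],None,fx=4,fy=4,interpolation=cv2.INTER_CUBIC)
    pts=[B(x,y,.065) for x in(-.052,.052) for y in(-.038,.038)]+[B(x+a,y,.065) for x in(-.032,0,.032) for a in (-.00625,.00625) for y in(-.01325,.01325)]
    pts+=[np.r_[c+u*a+n*b,.038] for a,b in((.075,.008),(.075,-.008),(.053,.012),(.053,-.012),(-.057,.012),(-.057,-.012))]
    for p in proj(d,pts): cv2.circle(f,(int(p[0]*4+2),int(p[1]*4+2)),2,(0,255,0),-1)
    for C in(B(0,0,.065),np.r_[c,.038]):
        q=(proj(d,C)[0]*4).astype(int); out.append(f[q[1]-150:q[1]+150,q[0]-150:q[0]+150])
cv2.imwrite('pics/ov.png',np.vstack([np.hstack(out[:2]),np.hstack(out[2:])]))
E
```

```text
(no output)
```

View pics/ov.png

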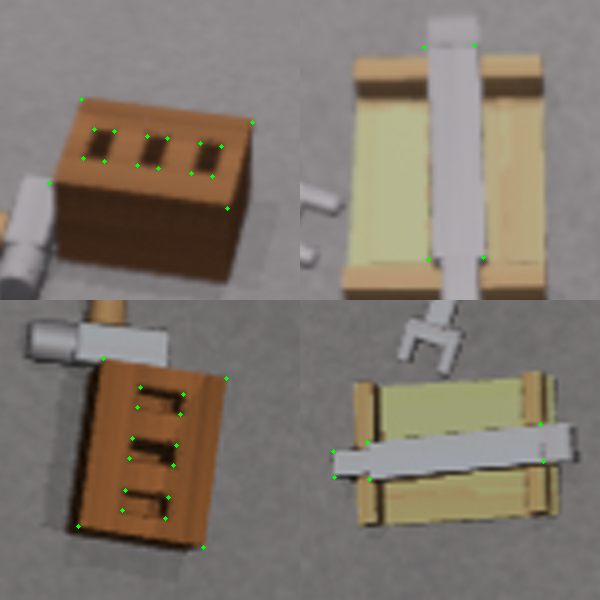

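```bash
python3 -m inch '[[[0,-34.8,-16.2,0,0],[0,-34.8,-16.2,0,0],[0,-34.8,-16.2,0,0],[0,-34.8,-16.2,0,0],[0,-34.8,-16.2,0,0],[0,-34.8,-16.2,0,0],[0,-34.8,-16.2,0,0],[0,-34.8,-16.2,0,0],[0,-34.8,-16.2,0,0],[0,-34.8,-16.2,0,0],[0,-34.8,-16.2,0,0],[0,-34.8,-16.2,0,0]]]'; python3 -c "
from h import *
go([.5476,.2439,.10],6.25)"
```

```text
clock: 1.3
position: [0.5526, 0.2366, 0.2206]
ee_rot: [-0.572, -3.081, 0.01]
force: [0.4, 0.3, 0.8]
width: 1.001
t 1.3 pos [0.5526 0.2366 0.2206] yaw 68.97 w 1.001 F [0.36 0.31 0.76] j7 0.78
shift [  6.5   6.  120.6] turn 62.72
```

```bash
python3 -m inch '[[[0,0,0,8,7.84],[0,0,0,8,7.84],[0,0,0,8,7.84],[0,0,0,8,7.84],[0,0,0,8,7.84],[0,0,0,8,7.84],[0,0,0,8,7.84],[0,0,0,8,7.84],[0,0,0,0,0]]]'; python3 -c "
from h import *
go([.5476,.2439,.10],6.25)"
```

```text
clock: 2.2
position: [0.5555, 0.2254, 0.1511]
ee_rot: [-2.162, -2.279, 0.026]
force: [-0.8, -0.3, 0.3]
width: 1.003
t 2.2 pos [0.5555 0.2254 0.1511] yaw 3.03 w 1.003 F [-0.78 -0.31  0.34] j7 -0.21
shift [19.5 -6.3 50.9] turn -3.22
```

```bash
python3 -m inch '[[[0,7,-2,12,-1.2],[0,7,-2,12,-1],[0,5,-2,12,-1],[0,0,0,12,0],[0,0,0,0,0]]]'; python3 -c "
from h import *
go([.5476,.2439,.06],6.25)
M=R.from_rotvec(arm.observe()['ee_rot']).as_matrix();print(M[:,2])"
```

```text
clock: 2.7
position: [0.546, 0.2458, 0.0985]
ee_rot: [-2.074, -2.357, 0.027]
force: [0.6, -0.6, -0.7]
width: 0.999
t 2.7 pos [0.546  0.2458 0.0985] yaw 7.29 w 0.999 F [ 0.62 -0.63 -0.7 ] j7 -0.16
shift [-1.7  1.9 38.5] turn 1.04
[-0.01284291 -0.01176983 -0.99984825]
```

```bash
python3 -m inch '[[[0,-1,1,14,0.6],[0,-1,0.5,12,0.4],[0,0,0,10,0],[0,0,0,0,0]]]'; python3 - <<'E'
from h import *
go([.5476,.2439,.020],6.25)
d=snap('side','s1.png');e=snap('top','t1.png')
a=cv2.resize(d['frame'][200:340,180:310],None,fx=3,fy=3,interpolation=cv2.INTER_CUBIC)
b=cv2.resize(e['frame'][130:270,120:250],None,fx=3,fy=3,interpolation=cv2.INTER_CUBIC)
cv2.imwrite('pics/v1.png',np.hstack([a,b]))
E
```

```text
clock: 3.1
position: [0.5477, 0.2424, 0.0591]
ee_rot: [-2.098, -2.337, 0.028]
force: [-0.3, 0.7, 0.0]
width: 0.999
t 3.1 pos [0.5477 0.2424 0.0591] yaw 6.16 w 0.999 F [-0.32  0.72  0.04] j7 -0.15
shift [ 1.9  0.6 39.1] turn -0.09
```

View pics/v1.png

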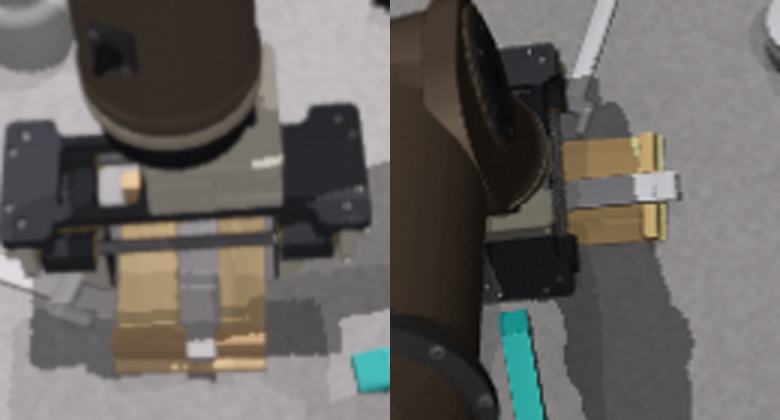

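```bash
python3 -m inch '[[[0.45,1,0.5,0,0],[0.45,0.5,0,0,0],[0.45,0,0,0,0],[0.45,0,0,0,0],[0.45,0,0,8,0],[0.45,0,0,8,0],[0.45,0,0,0,0]]]' 10; python3 - <<'E'
from h import *
go([.5476,.2439,.020],6.25)
E
```

```text
clock: 3.9
position: [0.5501, 0.2452, 0.0453]
ee_rot: [2.098, 2.338, -0.019]
force: [0.7, 0.1, -0.1]
width: 0.554
t 3.9 pos [0.5501 0.2452 0.0453] yaw 6.19 w 0.554 F [ 0.71  0.13 -0.09] j7 -0.14
shift [-0.8 -2.4 25.3] turn -0.06
```

```bash
python3 -m inch '[[[0.45,-0.5,-1.5,7,0],[0.45,-0.4,-1,7,0],[0.45,0,0,6,0],[0.45,0,0,4,0],[0.45,0,0,0,0]]]'; python3 - <<'E'
from h import *
go([.5476,.2439,.020],6.25)
E
```

```text
clock: 4.4
position: [0.5466, 0.2432, 0.0181]
ee_rot: [-2.098, -2.338, 0.022]
force: [-0.9, -0.4, 0.3]
width: 0.549
t 4.4 pos [0.5466 0.2432 0.0181] yaw 6.18 w 0.549 F [-0.92 -0.36  0.28] j7 -0.13
shift [ 0.6  1.  -1.9] turn -0.07
```

```bash
python3 -m inch '[[[1,0,0,0,0],[1,0,0,0,0],[1,0,0,0,0],[1,0,0,0,0],[1,0,0,0,0],[1,0,0,0,0]]]' 8; python3 -m inch '[[[1,0,0,-10,0],[1,0,0,-10,0],[1,0,0,-10,0],[1,0,0,-10,0],[1,0,0,0,0]]]'; python3 - <<'E'
from h import *
go([.5476,.2439,.020],6.25)
d=snap('side','s2.png');e=snap('top','t2.png')
a=cv2.resize(d['frame'][200:340,180:310],None,fx=3,fy=3,interpolation=cv2.INTER_CUBIC)
b=cv2.resize(e['frame'][130:270,120:250],None,fx=3,fy=3,interpolation=cv2.INTER_CUBIC)
cv2.imwrite('pics/v2.png',np.hstack([a,b]))
E
```

```text
clock: 5.0
position: [0.547, 0.2433, 0.0187]
ee_rot: [2.098, 2.338, -0.021]
force: [0.9, 0.2, -2.2]
width: 0.259
clock: 5.5
position: [0.5475, 0.2438, 0.0628]
ee_rot: [2.098, 2.338, -0.02]
force: [0.7, 0.4, -2.7]
width: 0.259
t 5.5 pos [0.5475 0.2438 0.0628] yaw 6.17 w 0.259 F [ 0.67  0.42 -2.7 ] j7 -0.15
shift [ 0.4  0.5 42.8] turn -0.08
```

View pics/v2.png

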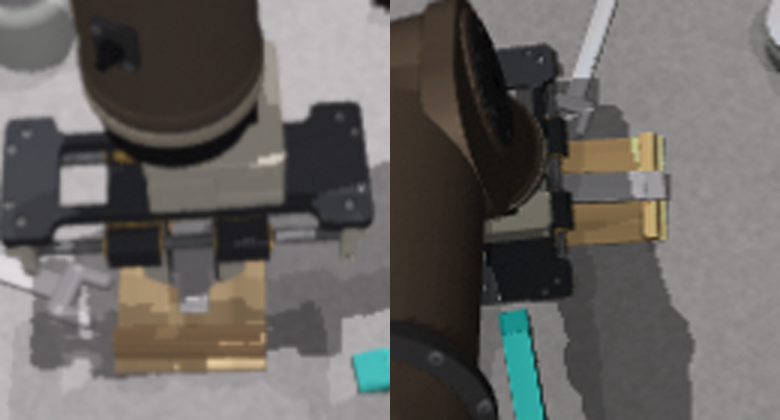

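```bash
python3 -m inch '[[[1,0,0,-12,0],[1,0,0,-12,0],[1,0,0,-12,0],[1,0,0,-12,0],[1,0,0,-12,0],[1,0,0,-12,0],[1,0,0,-12,0],[1,0,0,0,0]]]' 5; python3 - <<'E'
from h import *
go([.5476,.2439,.020],6.25)
d=snap('side','s3.png');e=snap('top','t3.png')
a=cv2.resize(d['frame'][180:340,180:310],None,fx=3,fy=3,interpolation=cv2.INTER_CUBIC)
b=cv2.resize(e['frame'][120:280,120:250],None,fx=3,fy=3,interpolation=cv2.INTER_CUBIC)
cv2.imwrite('pics/v3.png',np.hstack([a,b]))
E
```

```text
clock: 6.4
position: [0.5475, 0.2444, 0.1532]
ee_rot: [-2.098, -2.337, 0.022]
force: [0.3, -0.6, -2.6]
width: 0.258
t 6.4 pos [0.5475 0.2444 0.1532] yaw 6.16 w 0.258 F [ 0.31 -0.61 -2.64] j7 -0.19
shift [  0.7   1.4 133.2] turn -0.09
```

View pics/v3.png

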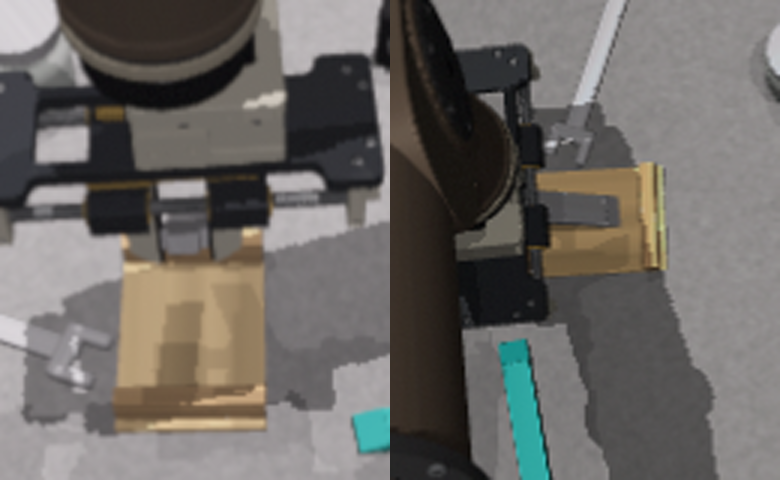

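```bash
python3 - <<'E'
from h import *
e=load('t3'); px=(196.7,189.3)
g=np.array([.5475,.2444,.167])
o,v=ray(e,px)
for z in np.arange(.04,.17,.01):
    p=onz(e,px,z); print(round(z,3),p.round(3),np.linalg.norm(p-g).round(4))
E
```

```text
0.04 [0.562 0.183 0.04 ] 0.142
0.05 [0.561 0.181 0.05 ] 0.1337
0.06 [0.56 0.18 0.06] 0.1256
0.07 [0.559 0.178 0.07 ] 0.1179
0.08 [0.557 0.177 0.08 ] 0.1106
0.09 [0.556 0.175 0.09 ] 0.1037
0.1 [0.555 0.174 0.1  ] 0.0975
0.11 [0.553 0.173 0.11 ] 0.0919
0.12 [0.552 0.171 0.12 ] 0.0872
0.13 [0.551 0.17  0.13 ] 0.0835
0.14 [0.549 0.168 0.14 ] 0.0809
0.15 [0.548 0.167 0.15 ] 0.0795
0.16 [0.547 0.165 0.16 ] 0.0794
```

```bash
python3 -m inch '[[[1,0,0,11,0],[1,0,0,11,0],[1,0,0,11,0],[1,0,0,11,0],[1,0,0,11,0],[1,0,0,11,0],[1,0,0,0,0]]]' 5; python3 - <<'E'
from h import *
go([.5476,.2439,.088],6.25)
t=load('top0');print(onz(t,(203.6,190),.028))
E
```

```text
clock: 7.2
position: [0.5429, 0.242, 0.0753]
ee_rot: [-2.096, -2.335, 0.037]
force: [-1.0, 0.1, -1.9]
width: 0.259
t 7.2 pos [0.5429 0.242  0.0753] yaw 6.17 w 0.259 F [-0.99  0.15 -1.89] j7 -0.16
shift [  1.2   4.6 -12.8] turn -0.08
[0.56229538 0.16680152 0.028     ]
```

```bash
python3 -m inch '[[[1,0,2,-5,0],[1,0,2,-4,0],[1,-8,0,0,0],[1,-8,0,0,0],[1,0,0,0,0]]]' 5; python3 - <<'E'
from h import *
go([.5476,.2439,.088],6.25)
d=snap('side','s4.png');e=snap('top','t4.png')
a=cv2.resize(d['frame'][180:340,180:310],None,fx=3,fy=3,interpolation=cv2.INTER_CUBIC)
b=cv2.resize(e['frame'][120:280,120:250],None,fx=3,fy=3,interpolation=cv2.INTER_CUBIC)
cv2.imwrite('pics/v4.png',np.hstack([a,b]))
E
```

```text
clock: 7.7
position: [0.5506, 0.2253, 0.0867]
ee_rot: [-2.097, -2.336, 0.033]
force: [-0.1, 0.2, -1.9]
width: 0.262
t 7.7 pos [0.5506 0.2253 0.0867] yaw 6.16 w 0.262 F [-0.12  0.21 -1.9 ] j7 -0.13
shift [18.8 -1.  -1.5] turn -0.09
```

View pics/v4.png

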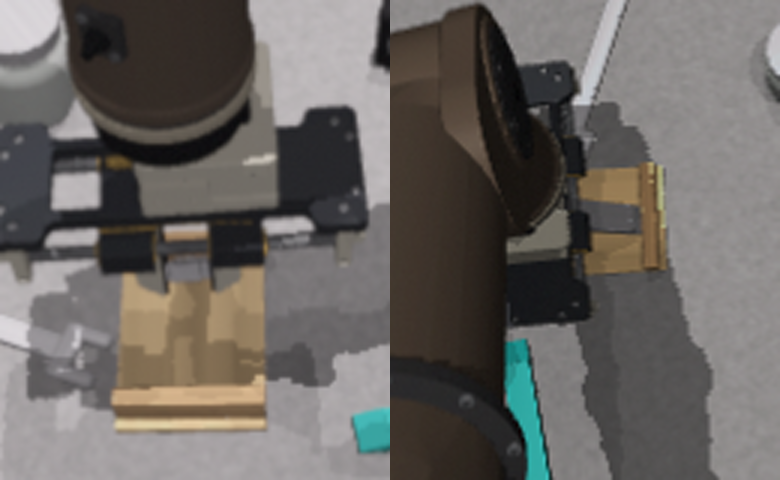

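```bash
python3 -m inch '[[[1,-6,0,-4,0],[1,-6,0,-4,0],[1,-6,0,-3,0],[1,-6,0,-3,0],[1,-6,0,-2,0],[1,-6,0,-2,0],[1,0,0,0,0]]]' 5; python3 - <<'E'
from h import *
go([.5476,.1659,.103],6.25)
d=snap('side','s5.png');e=snap('top','t5.png')
a=cv2.resize(d['frame'][180:340,180:310],None,fx=3,fy=3,interpolation=cv2.INTER_CUBIC)
b=cv2.resize(e['frame'][120:280,120:250],None,fx=3,fy=3,interpolation=cv2.INTER_CUBIC)
cv2.imwrite('pics/v5.png',np.hstack([a,b]))
E
```

```text
clock: 8.5
position: [0.5546, 0.1878, 0.1068]
ee_rot: [-2.096, -2.336, 0.033]
force: [0.5, -0.4, -1.3]
width: 0.261
t 8.5 pos [0.5546 0.1878 0.1068] yaw 6.21 w 0.261 F [ 0.53 -0.36 -1.33] j7 -0.08
shift [-21.   -9.3   4.3] turn -0.04
```

View pics/v5.png

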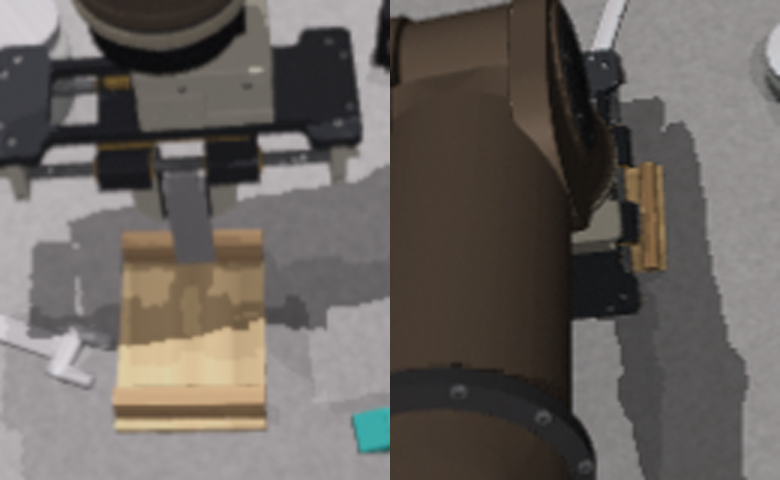

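```bash
python3 - <<'E'
from h import *
d=load('s5')
for z in (.006,.012,.018,.024): print(z,onz(d,(244.5,267.3),z).round(4))
E
python3 -m inch '[[[1,-6,0,-1,0],[1,-6,0,-1,0],[1,-5,0,0,0],[1,0,0,0,0]]]' 5; python3 - <<'E'
from h import *
go([.5546,.1659,.106],6.25)
d=snap('side','s6.png')
a=cv2.resize(d['frame'][160:300,180:310],None,fx=4,fy=4,interpolation=cv2.INTER_CUBIC)
cv2.imwrite('pics/v6.png',a)
E
```

```text
0.006 [0.5568 0.1656 0.006 ]
0.012 [0.5563 0.1692 0.012 ]
0.018 [0.5557 0.1728 0.018 ]
0.024 [0.5551 0.1764 0.024 ]
clock: 9.0
position: [0.5561, 0.1716, 0.1085]
ee_rot: [-2.092, -2.338, 0.033]
force: [0.6, -0.3, -2.5]
width: 0.256
t 9.0 pos [0.5561 0.1716 0.1085] yaw 6.35 w 0.256 F [ 0.57 -0.29 -2.53] j7 -0.05
shift [-5.5 -2.1  2.6] turn 0.1
```

View pics/v6.png

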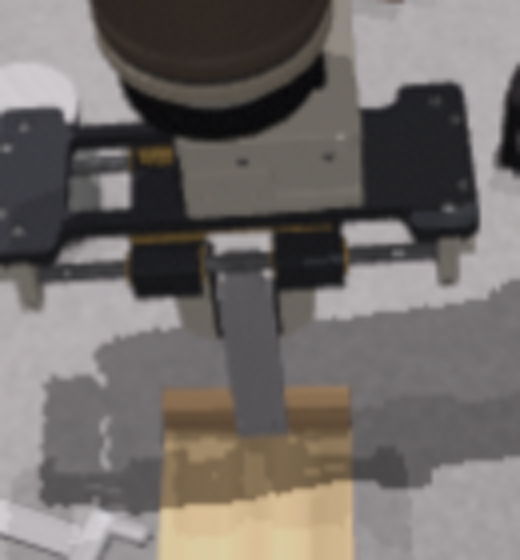

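```bash
python3 -m inch '[[[1,0,0,0,0],[1,0,0,0,0],[1,0,0,-15,0],[1,0,0,-15,0],[1,0,0,-15,0],[1,0,0,-15,0],[1,0,0,-15,0],[1,0,0,-10,0],[1,0,0,0,0]]]' 35; python3 -m inch '[[[1,0,0,0,-7.5],[1,0,0,0,-7.5],[1,0,0,0,-7.5],[1,0,0,0,-7.5],[1,0,0,0,-7.5],[1,0,0,0,-7.5],[1,0,0,0,-7.5],[1,0,0,0,-7.5],[1,0,0,0,-7.5],[1,0,0,0,-7],[1,0,0,0,0]]]';python3 - <<'E'
from h import *
go(B(0,0,.20),80.94)
M=R.from_rotvec(arm.observe()['ee_rot']).as_matrix();print(M[:,2])
E
```

```text
clock: 9.95
position: [0.5562, 0.1741, 0.1952]
ee_rot: [-2.089, -2.339, 0.038]
force: [0.5, -0.0, -2.5]
width: 0.258
clock: 11.05
position: [0.5515, 0.1738, 0.1857]
ee_rot: [-0.16, -3.107, 0.032]
force: [-0.1, -0.4, -2.3]
width: 0.259
t 11.05 pos [0.5515 0.1738 0.1857] yaw 84.13 w 0.259 F [-0.08 -0.38 -2.35] j7 1.11
shift [ -26.9 -349.6   -7.5] turn 3.19
[-0.03138317 -0.01866769 -0.99933308]
```

```bash
python3 -m inch '[[[1,-2,-15,-1,0.5],[1,-2,-29,-1,0.5],[1,-2,-29,-1,0.5],[1,-2,-29,-1,0.5],[1,-2,-29,-1,0.5],[1,-2,-29,-1,0.5],[1,-2,-29,-1,0],[1,-2,-29,0,0],[1,-2,-29,0,0],[1,-2,-29,0,0],[1,-2,-29,0,0],[1,-2,-15,0,0]]]';python3 - <<'E'
from h import *
go(B(0,0,.20),80.94)
M=R.from_rotvec(arm.observe()['ee_rot']).as_matrix();print(M[:,2])
E
```

```text
clock: 12.25
position: [0.5167, -0.1679, 0.1976]
ee_rot: [-0.322, -3.091, 0.039]
force: [0.3, -0.6, -2.6]
width: 0.256
t 12.25 pos [ 0.5167 -0.1679  0.1976] yaw 78.13 w 0.256 F [ 0.32 -0.56 -2.57] j7 1.64
shift [-27.2  -3.2  -3.1] turn -2.81
[-0.0357746  -0.02155929 -0.99912731]
```

```bash
python3 -m inch '[[[1,-7,-1,0,-0.9],[1,-7,-1,0,-0.9],[1,-7,-1,0,-0.9],[1,-5,0,0,0],[1,0,0,0,0]]]';python3 - <<'E'
from h import *
go(B(0,0,.20),80.94)
M=R.from_rotvec(arm.observe()['ee_rot']).as_matrix();print(M)
d=snap('side','s7.png');e=snap('top','t7.png')
a=cv2.resize(d['frame'][50:190,200:330],None,fx=3,fy=3,interpolation=cv2.INTER_CUBIC)
b=cv2.resize(e['frame'][130:270,270:400],None,fx=3,fy=3,interpolation=cv2.INTER_CUBIC)
cv2.imwrite('pics/v7.png',np.hstack([a,b]))
E
```

```text
clock: 12.75
position: [0.5443, -0.1751, 0.1963]
ee_rot: [-0.249, -3.097, 0.036]
force: [-0.2, 0.9, -2.9]
width: 0.257
t 12.75 pos [ 0.5443 -0.1751  0.1963] yaw 80.82 w 0.257 F [-0.17  0.92 -2.91] j7 1.69
shift [ 1.3 -1.8 -3.6] turn -0.12
[[-0.98653581  0.15956557 -0.03585967]
 [ 0.16035103  0.98685342 -0.02019578]
 [ 0.03216569 -0.025674   -0.99915275]]
```

View pics/v7.png

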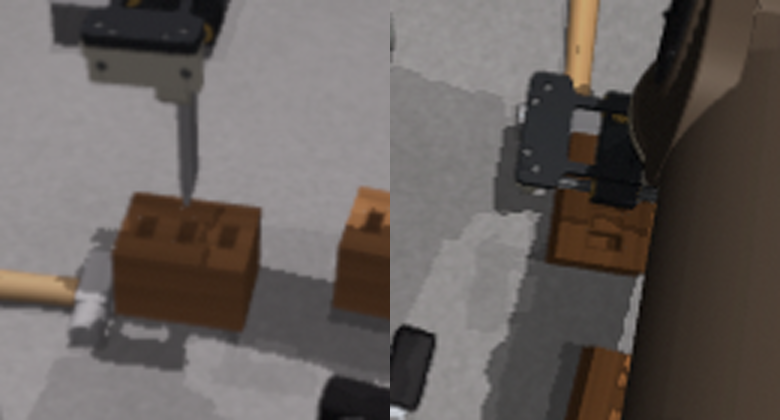

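```bash
python3 - <<'E'
from h import *
d=load('side0');g=cv2.cvtColor(d['frame'],cv2.COLOR_BGR2HSV)[...,2]
print(g[118:136,243:283:2])
m=(g[115:138,240:285]<85).astype(np.uint8)
n,l,st,c=cv2.connectedComponentsWithStats(m)
for i in range(1,n):
    if 10<st[i,4]<200:
        p=c[i]+[240,115]; q=onz(d,p,.065)[:2]; print(st[i],p.round(1),q.round(4),'in block',((q-bc)@bx).round(4),((q-bc)@by).round(4))
e=load('s7');g2=cv2.cvtColor(e['frame'],cv2.COLOR_BGR2GRAY)
q=onz(e,(262.3,118.3),.1033);print('tip',q,((q[:2]-bc)@bx),((q[:2]-bc)@by))
a=cv2.resize(e['frame'][75:145,230:300],None,fx=8,fy=8,interpolation=cv2.INTER_CUBIC);cv2.imwrite('pics/v7b.png',a)
E
```

```text
[[148 148 141 137 135 132 131 131 133 134 136 138 139 140 141 140 140 141
  140 141]
 [151 152 148 143 141 139 139 137 135 135 133 133 134 136 137 139 140 141
  141 141]
 [153 154 147 145 143 140 141 140 140 140 140 138 137 135 134 135 136 137
  139 140]
 [154 153 137 134 135 137 145 143 142 139 140 140 141 142 140 139 137 137
  136 136]
 [155 153 104  77  88 141 152 146 143 126 133 136 141 142 141 142 141 142
  141 141]
 [151 150  93  55  64 144 154 152 146 113 105 120 138 143 143 141 139 139
  141 143]
 [150 140  75  52  68 147 155 155 146  80  64  80 142 144 143 132 120 123
  134 141]
 [148 121  58  52  85 148 151 151 135  63  55  85 153 153 150 130  86  99
  114 141]
 [145 122  50  49 101 149 150 150 127  56  54 105 153 155 155 127  60  61
  104 145]
 [141 109  52  49 110 148 149 149 114  53  56 115 150 152 151 116  56  54
  115 150]
 [140  98  71  65 126 145 146 144  92  50  55 132 151 152 151  94  56  57
  129 152]
 [146 132 117 106 137 143 144 140  80  52  61 133 148 150 148  85  54  60
  139 152]
 [149 149 148 145 147 146 146 141  99  75  80 130 146 147 140  71  51  61
  144 152]
 [147 148 148 149 150 150 149 147 142 120 121 141 146 146 135  72  55  71
  145 149]
 [146 146 146 146 148 148 149 149 150 147 146 147 147 146 140 104  90  99
  146 148]
 [142 143 144 145 147 146 147 148 149 149 149 149 150 149 147 143 141 137
  145 146]
 [137 139 141 142 142 144 145 145 147 147 148 148 148 149 149 149 149 148
  146 146]
 [113 125 131 134 137 141 141 143 144 144 145 147 147 147 147 149 149 149
  149 147]]
[ 6  7  6  7 30] [248.5 125.2] [ 0.574  -0.1821] in block 0.0317 -0.0005
[19  9  7  7 32] [261.9 126.9] [ 0.5421 -0.1771] in block -0.0006 -0.0006
[33 11  6  6 29] [275.6 128.5] [ 0.5101 -0.173 ] in block -0.0328 -0.0016
[ 0 20 15  3 24] [245.5 136.6] [ 0.5776 -0.1424] in block 0.029 0.0392
tip [ 0.53988243 -0.16268421  0.1033    ] -0.005072467219934772 0.01328274813842679
```

View pics/v7b.png

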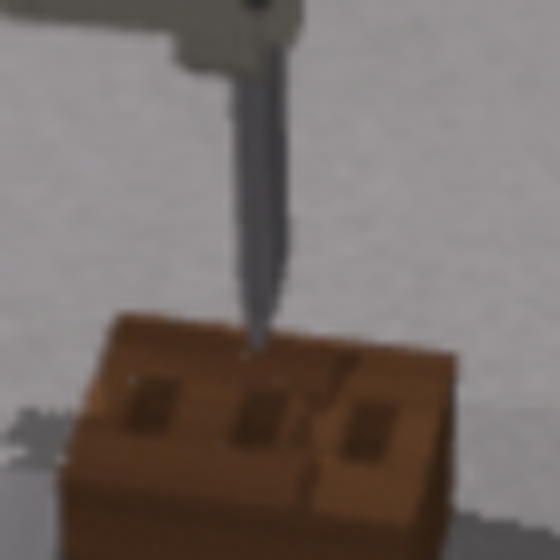

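```bash
python3 -m inch '[[[1,-3.5,0,0,0],[1,-3,0,6,0],[1,0,0,8,0],[1,0,0,8,0],[1,0,0,6,0],[1,0,0,0,0]]]' 35;python3 - <<'E'
from h import *
go(B(0,0,.20),80.94)
M=R.from_rotvec(arm.observe()['ee_rot']).as_matrix();print(M[:,2])
e=snap('side','s8.png')
a=cv2.resize(e['frame'][75:145,230:300],None,fx=8,fy=8,interpolation=cv2.INTER_CUBIC);cv2.imwrite('pics/v8.png',a)
E
```

```text
clock: 13.45
position: [0.5483, -0.1758, 0.1649]
ee_rot: [-0.249, -3.095, 0.035]
force: [-0.2, 0.4, -2.0]
width: 0.258
t 13.45 pos [ 0.5483 -0.1758  0.1649] yaw 80.84 w 0.258 F [-0.24  0.38 -1.96] j7 1.7
shift [  6.5  -2.5 -34.8] turn -0.1
[-0.03807419 -0.01959264 -0.99908282]
```

View pics/v8.png

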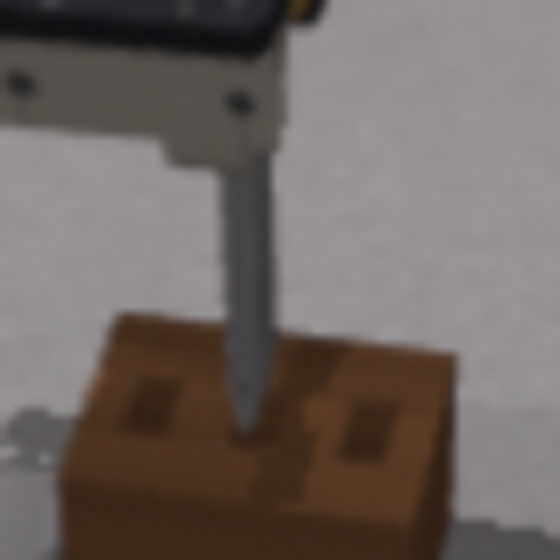

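```bash
python3 - <<'E'
from h import *
e=load('s8')
q=onz(e,(260.7,129.4),.072);print('tip',q,((q[:2]-bc)@bx),((q[:2]-bc)@by)-.012)
print(proj(e,[B(0,.012,.072),B(0,.012,.062)]))
E
```

```text
tip [ 0.5438905  -0.16048723  0.072     ] -0.0014603672297344137 0.004083469490932686
[[260.46523061 128.15637535]
 [260.54110725 131.41673334]]
```

```bash
python3 -m inch '[[[1,-0.5,-1,4,0],[1,0,0,4,0],[1,0,0,4,0],[1,0,0,0,0]]]' 35;python3 - <<'E'
from h import *
go(B(0,0,.20),80.94)
e=snap('side','s9.png')
a=cv2.resize(e['frame'][75:145,230:300],None,fx=8,fy=8,interpolation=cv2.INTER_CUBIC);cv2.imwrite('pics/v9.png',a)
E
```

```text
clock: 13.9
position: [0.5488, -0.1773, 0.1529]
ee_rot: [-0.249, -3.097, 0.035]
force: [-0.3, 0.3, -2.6]
width: 0.257
t 13.9 pos [ 0.5488 -0.1773  0.1529] yaw 80.83 w 0.257 F [-0.32  0.26 -2.61] j7 1.7
shift [  7.6  -1.4 -46.8] turn -0.11
```

View pics/v9.png

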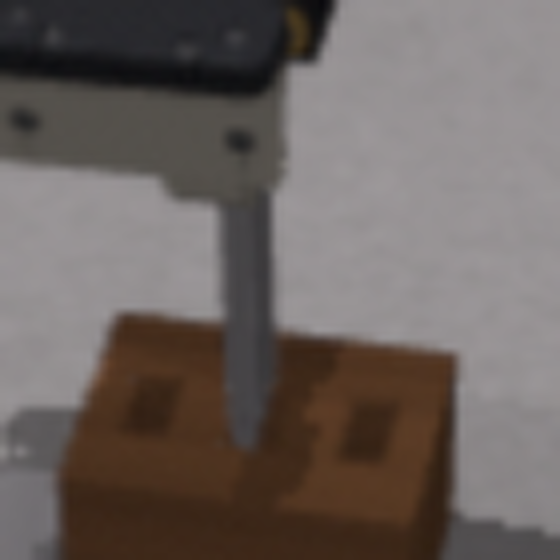

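```bash
python3 -m inch '[[[1,0,-0.8,4,0],[1,0,0,4,0],[1,0,0,4,0],[1,0,0,0,0]]]' 35;python3 - <<'E'
from h import *
go(B(0,0,.20),80.94)
e=snap('side','s10.png')
a=cv2.resize(e['frame'][75:145,230:300],None,fx=8,fy=8,interpolation=cv2.INTER_CUBIC);cv2.imwrite('pics/v10.png',a)
E
```

```text
clock: 14.35
position: [0.5476, -0.1774, 0.1404]
ee_rot: [-0.248, -3.096, 0.033]
force: [-0.2, 0.8, -2.3]
width: 0.257
t 14.35 pos [ 0.5476 -0.1774  0.1404] yaw 80.87 w 0.257 F [-0.15  0.82 -2.31] j7 1.71
shift [  6.9  -1.4 -59.4] turn -0.07
```

View pics/v10.png

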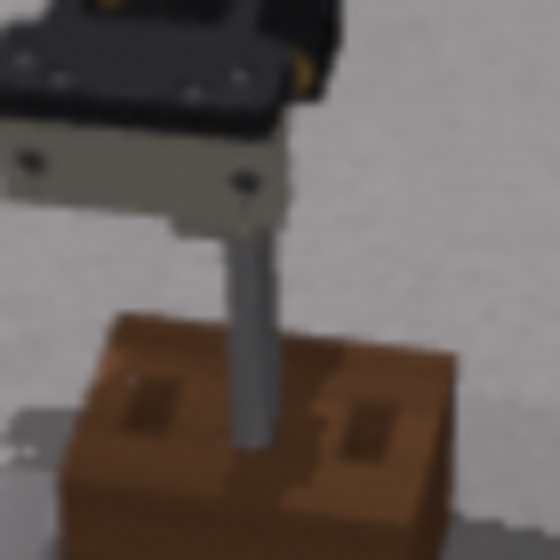

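```bash
python3 -m inch '[[[1,1.5,-0.5,3,0],[1,1.5,-0.5,3,0],[1,1,0,3,0],[1,0,0,0,0]]]' 15;python3 - <<'E'
from h import *
go(B(0,0,.20),80.94)
E
```

```text
clock: 14.8
position: [0.5449, -0.1772, 0.1317]
ee_rot: [-0.247, -3.1, 0.032]
force: [1.0, 1.7, -3.4]
width: 0.259
t 14.8 pos [ 0.5449 -0.1772  0.1317] yaw 80.92 w 0.259 F [ 1.    1.69 -3.38] j7 1.71
shift [  4.3  -1.3 -68.2] turn -0.02
```

```bash
python3 -m inch '[[[1,1,0,3,0],[1,1,0,3,0],[1,0.5,0,3,0],[1,0,0,0,0]]]' 15;python3 - <<'E'
from h import *
go(B(0,0,.20),80.94)
E
```

```text
clock: 15.2
position: [0.5438, -0.1773, 0.1228]
ee_rot: [-0.247, -3.104, 0.033]
force: [2.2, 1.8, -3.5]
width: 0.26
t 15.2 pos [ 0.5438 -0.1773  0.1228] yaw 80.93 w 0.26 F [ 2.17  1.78 -3.5 ] j7 1.72
shift [  3.1  -1.3 -77.1] turn -0.01
```

```bash
python3 -m inch '[[[1,0.5,0,3,0],[1,0.5,0,3,0],[1,0,0,3,0],[1,0,0,0,0]]]' 15;python3 - <<'E'
from h import *
go(B(0,0,.20),80.94)
e=snap('side','s11.png')
a=cv2.resize(e['frame'][75:145,230:300],None,fx=8,fy=8,interpolation=cv2.INTER_CUBIC);cv2.imwrite('pics/v11.png',a)
E
```

```text
clock: 15.6
position: [0.5431, -0.1772, 0.1133]
ee_rot: [-0.246, -3.105, 0.033]
force: [4.0, 1.7, -4.1]
width: 0.258
t 15.6 pos [ 0.5431 -0.1772  0.1133] yaw 80.94 w 0.258 F [ 4.01  1.66 -4.14] j7 1.72
shift [  2.6  -1.4 -86.7] turn 0.0
```

View pics/v11.png

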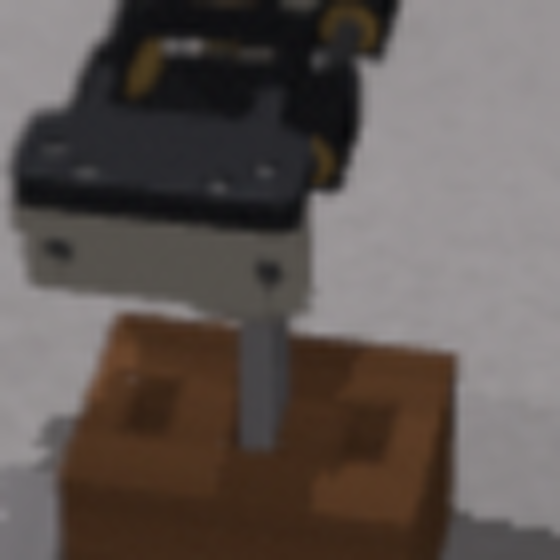

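```bash
python3 -m inch '[[[1,-0.3,0,3,0],[1,0,0,3,0],[1,0,0,3,0],[1,0,0,0,0]]]' 15;python3 - <<'E'
from h import *
go(B(0,0,.20),80.94)
E
```

```text
clock: 16.05
position: [0.5443, -0.1779, 0.1057]
ee_rot: [-0.247, -3.108, 0.033]
force: [0.7, 3.3, -3.0]
width: 0.258
t 16.05 pos [ 0.5443 -0.1779  0.1057] yaw 80.92 w 0.258 F [ 0.65  3.28 -3.02] j7 1.72
shift [  3.8  -1.1 -94.3] turn -0.02
```

```bash
python3 -m inch '[[[1,0,0.2,2,0],[1,0,0,2,0],[1,0,0,0,0]]]' 15;python3 - <<'E'
from h import *
go(B(0,0,.20),80.94)
E
python3 -m inch '[[[1,0,0,2,0],[1,0,0,2,0],[1,0,0,0,0]]]' 15;python3 - <<'E'
from h import *
go(B(0,0,.20),80.94)
E
```

```text
clock: 16.35
position: [0.5468, -0.1785, 0.1053]
ee_rot: [-0.248, -3.114, 0.034]
force: [-0.2, 3.2, -3.0]
width: 0.263
t 16.35 pos [ 0.5468 -0.1785  0.1053] yaw 80.9 w 0.263 F [-0.21  3.16 -3.  ] j7 1.72
shift [  5.8  -0.9 -94.6] turn -0.04
clock: 16.65
position: [0.5489, -0.1791, 0.1047]
ee_rot: [-0.249, -3.119, 0.034]
force: [-0.6, 3.3, -1.7]
width: 0.26
t 16.65 pos [ 0.5489 -0.1791  0.1047] yaw 80.89 w 0.26 F [-0.61  3.35 -1.69] j7 1.72
shift [  7.4  -0.7 -95.2] turn -0.05
```

```bash
python3 - <<'E'
from h import *
o=arm.observe();print(o['joints'].round(3),o['joint_efforts'].round(1),o['ft_torque'].round(2),o['dq'].round(3))
M=R.from_rotvec(o['ee_rot']).as_matrix();print(M[:,2])
e=snap('side','s12.png');t=snap('top','t12.png')
a=cv2.resize(e['frame'][75:145,230:300],None,fx=8,fy=8,interpolation=cv2.INTER_CUBIC);cv2.imwrite('pics/v12.png',a)
E
```

```text
[ 0.06   0.493  0.208  1.836 -0.101  0.833  1.724] [  1.3 -65.    5.7 -26.6   1.   -0.4   0. ] [ 0.87  0.04 -0.01] [ 0.001 -0.008  0.001  0.001 -0.001  0.006 -0.003]
[-0.01408532 -0.02062896 -0.99968798]
```

View pics/v12.png

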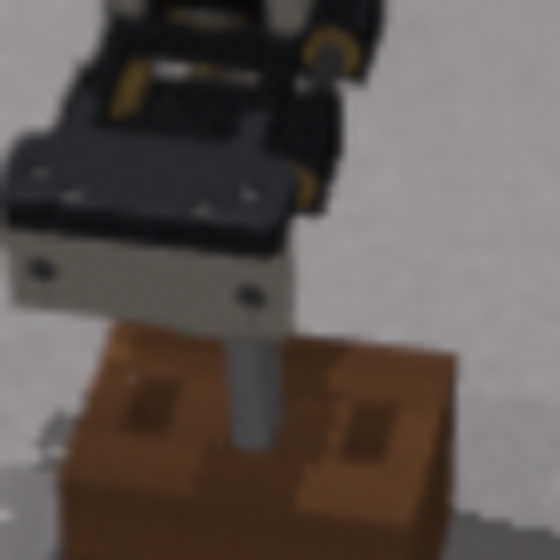

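```bash
python3 -m inch '[[[1,4,0,0,0],[1,2,0,0,0],[1,0,0,0,0]]]' 15;python3 - <<'E'
from h import *
go(B(0,0,.20),80.94)
E
python3 -m inch '[[[1,1,0,4,0],[1,1,0,5,0]]]' 25;python3 - <<'E'
from h import *
go(B(0,0,.20),80.94)
E
```

```text
clock: 17.05
position: [0.5438, -0.1781, 0.1046]
ee_rot: [-0.249, -3.121, 0.034]
force: [2.0, 2.4, 3.2]
width: 0.26
t 17.05 pos [ 0.5438 -0.1781  0.1046] yaw 80.89 w 0.26 F [1.96 2.44 3.18] j7 1.72
shift [  2.1  -0.8 -95.4] turn -0.05
clock: 17.25
position: [0.548, -0.1789, 0.1016]
ee_rot: [0.249, 3.128, -0.036]
force: [0.2, 5.1, 36.8]
width: 0.258
t 17.25 pos [ 0.548  -0.1789  0.1016] yaw 80.91 w 0.258 F [ 0.18  5.08 36.8 ] j7 1.73
shift [  5.   -0.8 -98.4] turn -0.03
```

```bash
python3 -m inch '[[[1,2,0,-0.5,0],[1,2,0,0,0],[1,0,0,0,0],[1,0,0,0,0]]]' 20;python3 - <<'E'
from h import *
go(B(0,0,.20),80.94)
e=snap('side','s13.png');t=snap('top','t13.png')
a=cv2.resize(e['frame'][75:145,230:300],None,fx=6,fy=6,interpolation=cv2.INTER_CUBIC)
b=cv2.resize(t['frame'][140:240,300:400],None,fx=3.5,fy=4.2,interpolation=cv2.INTER_CUBIC);cv2.imwrite('pics/v13.png',np.hstack([a,b]))
E
```

```text
clock: 17.65
position: [0.5453, -0.1779, 0.1024]
ee_rot: [0.247, 3.126, -0.035]
force: [3.2, 0.7, 1.3]
width: 0.262
t 17.65 pos [ 0.5453 -0.1779  0.1024] yaw 80.95 w 0.262 F [3.17 0.71 1.34] j7 1.73
shift [  2.   -1.2 -97.6] turn 0.01
```

View pics/v13.png

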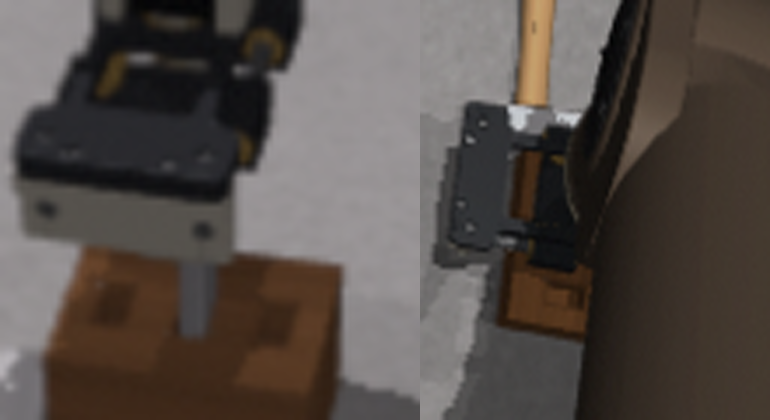

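```bash
python3 -m inch '[[[1,0.5,0,0.5,0],[1,0,0,0,0],[0.9,0,0,0,0],[0.8,0,0,0,0],[0.6,0,0,0,0],[0.4,0,0,0,0],[0.3,0,0,0,0],[0.3,0,0,0,0]]]' 20;python3 - <<'E'
from h import *
go(B(0,0,.20),80.94)
E
```

```text
clock: 18.55
position: [0.5409, -0.18, 0.1002]
ee_rot: [-0.251, -3.13, 0.039]
force: [-0.1, -0.6, 1.3]
width: 0.56
t 18.55 pos [ 0.5409 -0.18    0.1002] yaw 80.83 w 0.56 F [-0.14 -0.57  1.27] j7 1.73
shift [ -1.4   1.2 -99.8] turn -0.11
```

```bash
python3 -m inch '[[[0.3,0,0,-4,0],[0.3,0,0,-10,0],[0.3,0,0,-12,0],[0.3,0,0,-12,0],[0.3,0,0,-12,0],[0.3,0,0,-12,0],[0.3,0,0,-12,0],[0.3,0,0,-12,0],[0.3,0,0,-12,0],[0.3,0,0,-12,0],[0.3,0,0,-12,0]]]' 20;python3 - <<'E'
from h import *
go(B(0,0,.20),80.94)
E
```

```text
clock: 19.65
position: [0.5406, -0.1771, 0.2333]
ee_rot: [-0.252, -3.129, 0.039]
force: [0.4, -0.3, -0.0]
width: 0.705
t 19.65 pos [ 0.5406 -0.1771  0.2333] yaw 80.8 w 0.705 F [ 0.45 -0.29 -0.  ] j7 1.69
shift [-2.1  1.7 33.2] turn -0.14
```

Clear of the chisel; step aside toward the robot's left and look.

```bash
python3 -m inch '[[[0.3,0,5,-10,0],[0.3,10,15,-5,0],[0.3,15,20,0,0],[0.3,15,20,0,0],[0.3,15,20,0,0],[0.3,15,20,0,0],[0.3,15,20,0,0],[0.3,15,15,0,0],[0.3,15,10,0,0],[0.3,15,5,0,0],[0.3,0,0,0,0]]]';python3 - <<'E'
from h import *
go(B(0,0,.20),80.94)
e=snap('side','s14.png');t=snap('top','t14.png')
a=cv2.resize(e['frame'][60:150,220:310],None,fx=5,fy=5,interpolation=cv2.INTER_CUBIC)
b=cv2.resize(t['frame'][150:240,295:360],None,fx=5,fy=5,interpolation=cv2.INTER_CUBIC);cv2.imwrite('pics/v14.png',np.hstack([a,b]))
E
```

```text
clock: 20.75
position: [0.4331, 0.0011, 0.2504]
ee_rot: [0.25, 3.13, -0.041]
force: [0.5, 0.8, 0.3]
width: 0.701
t 20.75 pos [0.4331 0.0011 0.2504] yaw 80.86 w 0.701 F [0.54 0.77 0.32] j7 1.27
shift [-136.3 -156.7   54.9] turn -0.08
```

View pics/v14.png

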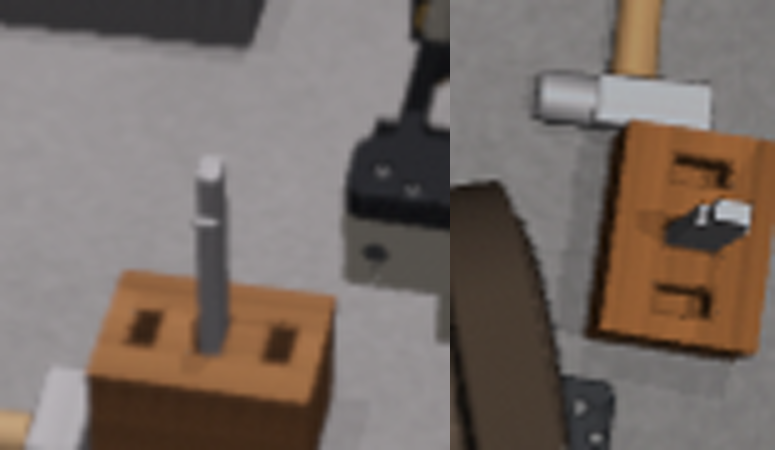

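View pics/s14.png

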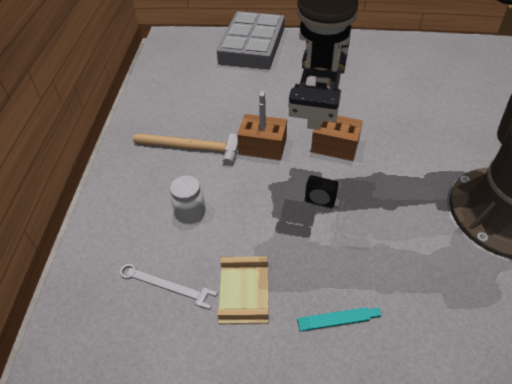

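```bash
python3 - <<'E'
from h import *
s=load('s14');t=load('t14')
o1,v1=ray(s,(262.2,93.0));o2,v2=ray(t,(351.9,192.6))
v1/=np.linalg.norm(v1);v2/=np.linalg.norm(v2)
A=np.stack([v1,-v2],1);k=np.linalg.lstsq(A,o2-o1,rcond=None)[0]
p,q=o1+k[0]*v1,o2+k[1]*v2;print(p,q,((p+q)/2).round(4));h=(p+q)/2
print('block frame',(h[:2]-bc)@bx,(h[:2]-bc)@by)
print('expected',B(0,0,.16),proj(s,[B(0,0,.16),B(0,0,.185)]),proj(t,[B(0,0,.16),B(0,0,.185)]))
E
```

```text
[ 0.54019492 -0.17886497  0.16110977] [ 0.5411924  -0.17889416  0.1612401 ] [ 0.5407 -0.1789  0.1612]
block frame -0.0017210990240629773 -0.002582806713117055
expected [ 0.5428 -0.1766  0.16  ] [[260.95150336  94.02219393]
 [260.75481035  84.54746696]] [[350.73887554 191.94208339]
 [353.02685557 190.50414512]]
```

```bash
python3 -c "
from h import *
print(workorder.sign_off())"
```

```text
the job is handed in; nothing more can be done
None
```

The chisel is standing edge down in the middle slot of the far block, released, and I handed the job in at about 21 s of the 61 s limit. `sign_off` reports no verdict.

- **Pick and turn:** I gripped the chisel near its head on the rest. As I lifted, it swung about halfway to upright on a light grip. I finished turning it upright by pushing the edge against the inner face of a rest batten.
- **Insertion:** I carried it to the block and lowered it in while held. It passed the packed depth (edge 35 mm above the bench) without resistance. It then met a firm floor with the edge at about 9–10 mm, where pressing down gave 37 N. I held it there before opening the gripper, so it did not drop.
- **Last checks:**
  - The head measured 161 mm above the bench from both views, against 160 expected for the deep slot and 185 for a packed one.
  - The head was about 3 mm from over the slot centre, so the chisel is within roughly 0.03 rad of upright.
  - The arm is clear of everything, with tool force about zero.
  - The hammer, jar, tape measure and wrench look unmoved in the side picture.
- **Disagreements:**
  - The two cameras differed by about 1–2 mm on the block and the head, within the stated calibration.
  - The tool drifted up to about 2.5° off vertical during the carry, and the fingers slid about 6 mm sideways on reaching the slot floor. I re-centred them before release.

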